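# Clip the fuller rod canister into its bench holder

## Task

Two closed rod canisters that look alike stand on the welding bench; lift them to feel which is heavier. Push the heavier one straight down into the round holder, between its stiff grip rollers, until it bottoms on the stop plate inside, wherever that has been set, and stand the lighter one upright in the square refill tray; let go of both. Feel for the stop and do not ram it (no more than about 50 N), set the other down without dropping it, tip neither over, and leave everything else on the bench as it lies.

Things in the scene. Friction and masses are not known exactly. Their poses are not given: they have to be found in the camera images.
- canister_a: A closed round rod canister, upright, 172 mm high, the twin of the other in looks. Bare steel tube 46 mm across; black foot tapering to 41 mm across over the lowest 12 mm; a steel collar ring 60 mm across, 124.5 to 130 mm up, just under the cap. Origin: centre of the underside; z up along it. The rods in it hardly shift. Weighs 0.28 to 0.72 kg; one is at least 0.12 kg heavier, which only lifting tells.
- canister_b: A closed round rod canister, upright, 172 mm high, the twin of the other in looks. Bare steel tube 46 mm across; black foot tapering to 41 mm across over the lowest 12 mm; a steel collar ring 60 mm across, 124.5 to 130 mm up, just under the cap. Origin: centre of the underside; z up along it. The rods in it hardly shift. Weighs 0.28 to 0.72 kg; one is at least 0.12 kg heavier, which only lifting tells.
- canister_a_cap (a point): centre of that canister's black screw cap, 153 mm above its underside; the cap is 48 mm across (its fine ribs are not felt) and runs from the collar ring at 130 mm to the top at 172 mm; firmly on: a good place to grip; fingertips can bear down on the ring
- canister_b_cap (a point): centre of that canister's black screw cap, 153 mm above its underside; the cap is 48 mm across (its fine ribs are not felt) and runs from the collar ring at 130 mm to the top at 172 mm; firmly on: a good place to grip; fingertips can bear down on the ring
- holder: steel canister holder bolted to the bench: round flange 100 mm across, on it an upright open cup, 49.2 mm across inside (1.6 mm to spare each side of the canister's tube), 66 mm high. Spring housings at its +y and -y sides, out to 49 mm, 25 to 51 mm up, each pressing a rubber roller into the cup. Origin: centre of the flange's underside, on the bench; z up the cup's axis
- holder_mouth (a point): centre of the cup's mouth, 66 mm above the bench; the lip flares outward at 45 degrees from 49 mm across at 60 mm to about 60 mm across at 66 mm above the bench
- holder_rollers (a point): point on the cup's axis level with the two stiff rollers, 38 mm above the bench; they grip the tube. Going down takes 15 to 20 N (weight included) while the tapered foot parts them, then a steady 10 N or so, so the canister does not sink by itself. Below is the flat rubber-faced stop plate: a screw sets its top anywhere from 10 to 24 mm above the bench, differently each time, and no reading tells where
- refill_tray: shallow open tray of grey sheet steel fixed to the bench, 110 x 110 mm outside, walls 3 mm thick and 18 mm high, floor 3 mm above the bench. Origin: centre of its underside; z up; x and y along its sides
- weld_magnet: flat red steel welding magnet, an open triangle about 80 x 55 mm, 14 mm thick; origin on its underside. Not part of the job: leave it.
- tube_offcut: square steel tube offcut, 30 x 30 mm, 110 mm long (along its x), lying; origin under its centre. Not part of the job: leave it.
- flap_disc: red-brown flap disc, 115 mm across, 13 mm thick, lying flat; origin under its centre. Not part of the job: leave it.
- chip_hammer: chipping hammer with black rubber grip, 280 mm long (along its x), lying, 22 mm thick; origin on its underside near the middle. Not part of the job: leave it.
- wire_brush: wire brush, wooden handle up, 220 mm long (along its x), 26 mm wide, 36 mm high; origin on its underside. Not part of the job: leave it.
There are look-alikes about, which are no part of the job. Leave any brown or purple look-alike of the canister_a alone.

How it is judged:
By the outcome, as a careful person would: the job done as asked, in the order asked, and still so for the second after the job is handed in, with the robot touching nothing.
It also fails if it takes over 72 s, if anything falls off the work surface, if the arm or the gripper's body presses on something with over 40 N, if the wrist force passes 120 N, or if a joint passes its speed limit or range.

## Robot

A 6-joint arm with a two-finger parallel gripper is mounted at the origin on the work surface. World frame = base frame: x ahead of the robot, y to its left, z up, the work surface at z = 0. Lengths are in m, angles in degrees, forces in N, time in s.
With the tool pointing down it reaches from about 0.35 to 0.875 m from the base axis. Payload 4.2 kg.
Tool frame: the origin (TCP) lies on the front face of the gripper's body, between the roots of the fingers; the fingertips stand 70 mm ahead of it and the grasp point (between the pads) lies 51 mm ahead of it; x points along the fingers, y is the direction in which the jaws open and shut, and the axes are right-handed (so a half turn about x gives the same grasp; the last joint's range is limited). The gripper opens to 87 mm and grips with 3 to 60 N. Pads are 19 mm wide; open, the fingers measure 117 mm over their backs; the gripper's body (75 mm by 190 mm) begins 51 mm behind the grasp point.
Start: joints at [87.754, 22.042, 0.453, 0, -68.411, -14.817], TCP at [0.183, 0.597, 0.292] pointing down, gripper open.
Joint ranges: [-179.83, 179.83], [-69.29, 118.12], [-61.27, 80.66], [-181.25, 117.63], [-171.15, -9.14], [-177.46, 177.46]. Speed limits (degrees/s): [159.86, 159.86, 180, 180, 180, 180].

## Interface

Orientations are given as a 3x3 rotation matrix whose columns are the frame's x, y, z axes.
In Python, from station import r, viewer, spotter gives the robot as it stands.
- The arm moves only by the tool move_arm, never from a script. Its argument "series" is a list that holds one entry, the list of rows, each a list of 7 numbers: the turn, a rotation vector about the world's x, y, z scaled (see below), then the shift along the world's x, y, z scaled (see below), then the opening, from 0 (shut) to 1 (fully open). A call has 1 to 20 rows; each row shifts and turns the pose as measured when the row begins; what a row does not reach is not made up. The controller multiplies each number of a shift by 60 mm and each number of a turn by 8 degrees. A row lasts 1/8 s, in which the tool goes at most 62.5 mm and 10.7 degrees, less where a joint would pass 70% of its speed; a pose out of reach is approached as far as the arm can. A call with a number of a shift or a turn outside -1 to 1 is refused whole. A call with a gripper value outside its range is refused whole. The fingers move at their own pace and stop on an object; the grip force is fixed at half the most. Time passes only in rows, so rows that do not move let the fingers close. It gives the time, the measured TCP pose, the force and the opening at its end, in the units of the state.
- r.sense(): the state, without advancing time (a new reading comes with each control period).
- viewer.capture(name): name is "side" or "top" or "wrist"; returns (picture, depth): 420x560x3 uint8, red, green, blue; 420x560 float32, m along the optical axis (not along the pixel's ray), 0 where there is no reading.
- viewer.camera_params(name): a dict with "mtx" (3x3 intrinsics, pixels), "pose" (4x4, takes a point from camera to world coordinates). Camera axes: x right, y down, z forward; pixel columns grow to the right and rows downward; lengths in m; the calibration is good to about 2 mm. The wrist camera is an equidistant fisheye: a pixel r from the principal point sees the ray r / f radians off the axis. A picture is of the moment at which its call begins: read the wrist's pose just before it. camera_params takes no time and is no camera call; for the wrist camera it gives the pose at the moment of the call.
- r.finish_job(): hands the job in, once; it reports no verdict.
Trained networks look in the newest picture that a camera, given by its name, has taken for a name from the list of things; names that differ only in an ending like _2 or _b are one class to them, and where a whole thing is asked for, a point or a joint stands for the part that bears it (a point fixed in the world has none). Each returns a list of dicts, best first, with "conf" (0 to 1); they miss things now and then, are a little off and sometimes report something else, mostly with a low value. They report only what shows in the picture. A call takes as long as a camera call. They do not tell look-alikes from the thing itself.
- spotter.find_in(camera, name): "centre" ([column, row] in pixels, amid what is visible of it).
- spotter.trace(camera, name): "mask" (420x560 bool, what is visible of it) and "centre" ([column, row] in pixels, amid what is visible of it).
The state is a dict: "time_s": time; "joints": joint angles; "joint_velocities": joint speeds; "effort": joint torques, N m; "tcp_pos": TCP position; "ee_rot": TCP orientation; "wrist_force": force on the tool from outside, world axes, zero at the start; "moment": the same for the moment, N m; "gripper_width": opening from 0.0 (shut) to 1.0 (fully open).
Only numpy, scipy, OpenCV 4.12 (cv2) and the standard library are available. Lean on these libraries where they do the work, as an engineer would, in place of code of your own. Each camera call takes 0.05 s, during which the arm holds its last target.

## Working session

There is one attempt and no reset: what is moved stays moved. The work goes in short steps, Python scripts to look and compute and a tool call to move; the robot and the scene stay as the last step left them, time stands still between calls to the robot, and variables do not carry over. Pictures are saved under pics/ and viewed, and the job is handed in when it is done.

Besides the shell and the picture viewer there is one more tool, called after "Request:" in YAML: its name, and indented under it one key for each argument. move_arm: Moves the arm, as the interface text tells. Its arguments: {"type":"object","properties":{"series":{"type":"array","items":{"type":"array","items":{"type":"array","items":{"type":"number","minimum":-1,"maximum":1}}}}},"required":["series"]}

```bash
mkdir -p pics; ls
python3 - <<'E'
from station import r, viewer, spotter
import cv2,numpy as np
s=r.sense()
for k,v in s.items(): print(k,np.round(v,3).tolist())
for c in ["side","top","wrist"]:
    p,d=viewer.capture(c); cv2.imwrite(f"pics/{c}0.png",p[:,:,::-1]); np.save(f"pics/{c}0_d.npy",d)
    q=viewer.camera_params(c); print(c,np.round(q["mtx"],1).tolist(),np.round(q["pose"],3).tolist())
    np.savez(f"pics/{c}0_p.npz",mtx=q["mtx"],pose=q["pose"])
E
```

```text
pics
time_s 0.0
joints [87.756, 22.091, 0.381, -0.029, -68.413, -14.817]
joint_velocities [0.021, -0.002, 0.115, -0.001, 0.0, 0.152]
effort [-0.0, -39.066, 18.741, 4.22, 0.011, -0.0]
tcp_pos [0.183, 0.597, 0.291]
ee_rot [[-0.001, -0.294, -0.956], [-0.002, -0.956, 0.294], [-1.0, 0.002, -0.0]]
wrist_force [0.911, -0.135, 0.475]
moment [0.008, 0.042, 0.016]
gripper_width 1.0
side [[425.8, 0.0, 272.1], [0.0, 425.8, 214.2], [0.0, 0.0, 1.0]] [[0.907, -0.253, 0.336, 0.275], [-0.42, -0.521, 0.743, -0.715], [-0.012, -0.815, -0.579, 0.679], [0.0, 0.0, 0.0, 1.0]]
top [[401.7, 0.0, 274.2], [0.0, 401.7, 209.9], [0.0, 0.0, 1.0]] [[0.001, -0.992, 0.13, 0.48], [-1.0, -0.001, -0.003, -0.008], [0.003, -0.13, -0.992, 1.108], [0.0, 0.0, 0.0, 1.0]]
wrist [[325.2, 0.0, 281.0], [0.0, 325.2, 215.1], [0.0, 0.0, 1.0]] [[-0.294, -0.919, -0.263, 0.256], [-0.956, 0.282, 0.08, 0.575], [0.001, 0.275, -0.961, 0.384], [0.0, 0.0, 0.0, 1.0]]
```

View pics/side0.png

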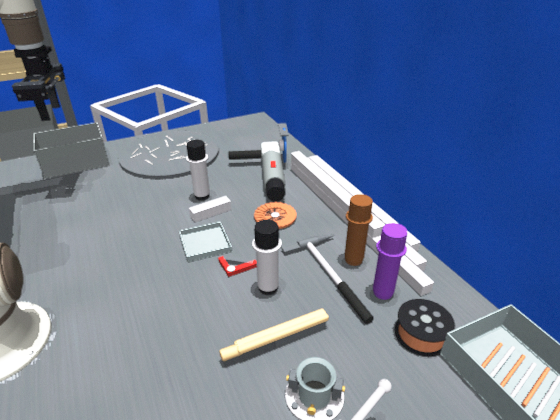

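View pics/top0.png

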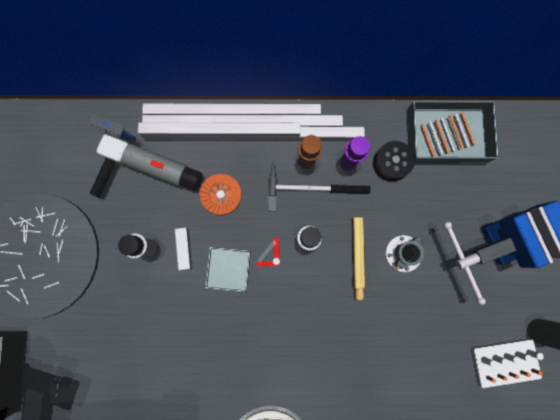

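```bash
cat > h.py <<'E'
import numpy as np,cv2
from station import r, viewer, spotter
def pt(c,u,v,d,mtx,pose):
    x=(u-mtx[0,2])/mtx[0,0]; y=(v-mtx[1,2])/mtx[1,1]
    return pose[:3,:3]@np.array([x*d,y*d,d])+pose[:3,3]
def cloud(d,mtx,pose):
    v,u=np.mgrid[:d.shape[0],:d.shape[1]]
    P=np.stack([(u-mtx[0,2])/mtx[0,0]*d,(v-mtx[1,2])/mtx[1,1]*d,d],-1)
    W=P@pose[:3,:3].T+pose[:3,3]; W[d<=0]=np.nan
    return W
def cap(c,tag):
    p,d=viewer.capture(c); cv2.imwrite(f"pics/{c}{tag}.png",p[:,:,::-1]); q=viewer.camera_params(c)
    return p,cloud(d,q["mtx"],q["pose"])
E
python3 - <<'E'
from h import *
for c in ["top","side"]:
    p,W=cap(c,"1")
    for n in ["canister_a","canister_a_cap","holder","holder_mouth","refill_tray"]:
        try:
            for t in spotter.trace(c,n):
                m=t["mask"]; w=W[m]; w=w[~np.isnan(w[:,0])]
                if len(w)==0: continue
                hi=w[w[:,2]>np.percentile(w[:,2],97)-0.006]
                print(c,n,round(t["conf"],2),np.round(t["centre"]).tolist(),m.sum(),"med",np.round(np.median(w,0),3),"top",np.round((hi.min(0)+hi.max(0))/2,4),np.round(np.ptp(hi,0),3))
        except Exception as e: print(c,n,e)
print(r.sense()["time_s"])
E
```

```text
top canister_a 0.94 [133.0, 243.0] 734 med [0.52  0.316 0.158] top [0.5225 0.3288 0.1726] [0.047 0.049 0.009]
top canister_a 0.93 [353.0, 152.0] 658 med [ 0.751 -0.21   0.16 ] top [ 0.7604 -0.2178  0.1719] [0.045 0.046 0.008]
top canister_a 0.88 [309.0, 238.0] 504 med [ 0.54  -0.094  0.17 ] top [ 0.5414 -0.0965  0.1722] [0.047 0.047 0.008]
top canister_a 0.62 [308.0, 148.0] 596 med [ 0.752 -0.097  0.166] top [ 0.7628 -0.1001  0.1722] [0.045 0.046 0.008]
top canister_a_cap 0.92 [309.0, 150.0] 626 med [ 0.752 -0.097  0.164] top [ 0.7628 -0.1001  0.1722] [0.045 0.046 0.008]
top canister_a_cap 0.87 [305.0, 237.0] 477 med [ 0.539 -0.094  0.17 ] top [ 0.5414 -0.0965  0.1722] [0.047 0.047 0.008]
top canister_a_cap 0.84 [355.0, 154.0] 709 med [ 0.752 -0.211  0.152] top [ 0.7604 -0.2178  0.1717] [0.045 0.046 0.008]
top holder 0.83 [404.0, 251.0] 1111 med [ 0.507 -0.363  0.011] top [ 0.5074 -0.3654  0.0642] [0.062 0.063 0.01 ]
top holder_mouth 0.77 [404.0, 249.0] 1126 med [ 0.507 -0.363  0.011] top [ 0.5074 -0.3654  0.0648] [0.062 0.063 0.011]
top refill_tray 0.47 [305.0, 239.0] 474 med [ 0.53
[... 544 characters left out ...]
a_cap 0.91 [264.0, 254.0] 1675 med [ 0.536 -0.114  0.114] top [ 0.5423 -0.0963  0.1711] [0.048 0.05  0.008]
side canister_a_cap 0.68 [356.0, 225.0] 1533 med [ 0.753 -0.115  0.111] top [ 0.764 -0.099  0.171] [0.047 0.05  0.007]
side canister_a_cap 0.61 [390.0, 257.0] 1697 med [ 0.748 -0.231  0.124] top [ 0.7608 -0.2178  0.1715] [0.047 0.047 0.008]
side holder 0.82 [315.0, 391.0] 3034 med [ 0.505 -0.374  0.027] top [ 0.5079 -0.3644  0.064 ] [0.064 0.065 0.008]
side holder_mouth 0.94 [315.0, 392.0] 3001 med [ 0.505 -0.374  0.027] top [ 0.5079 -0.3657  0.064 ] [0.064 0.063 0.008]
side refill_tray 0.91 [204.0, 243.0] 1526 med [0.466 0.116 0.004] top [0.464  0.1134 0.0164] [0.116 0.119 0.008]
0.75
```

Candidates in the top view: bare steel with black cap at (133,243) and (309,238), which fit; brown (309,150) and purple (356,152), which I'll leave alone. I'll check the choice with crops, look at heights near the holder, and fit the centres.

Run:
```python
from h import *
z={}
crops=[]
for c in ["top","side"]:
    d=np.load(f"pics/{c}0_d.npy"); q=np.load(f"pics/{c}0_p.npz"); W=cloud(d,q["mtx"],q["pose"]); z[c]=W
im=cv2.imread("pics/top0.png"); si=cv2.imread("pics/side0.png")
f=lambda im,u,v:cv2.resize(im[v-35:v+35,u-35:u+35],(280,280),interpolation=cv2.INTER_CUBIC)
cv2.imwrite("pics/crops.png",np.vstack([np.hstack([f(im,140,243),f(im,309,238)]),np.hstack([f(si,199,170),f(si,266,258)])]))
P=np.vstack([W.reshape(-1,3) for W in z.values()]);P=P[~np.isnan(P[:,0])]
def circ(p):
    A=np.c_[2*p[:,:2],np.ones(len(p))];b=(p[:,:2]**2).sum(1);s=np.linalg.lstsq(A,b,rcond=None)[0]
    return s[:2],np.sqrt(s[2]+s[0]**2+s[1]**2)
for c,W in z.items():
  w=W.reshape(-1,3);w=w[~np.isnan(w[:,0])]
  for n,x,y in [("A",.5225,.328),("B",.5415,-.0965),("H",.5075,-.365)]:
    rr=np.hypot(w[:,0]-x,w[:,1]-y)
    if n!="H":
        t=w[(rr<.04)&(w[:,2]>.169)]; print(c,n,"top mid",np.round((t[:,:2].max(0)+t[:,:2].min(0))/2,4),t[:,:2].mean(0).round(4),np.ptp(t,0).round(3),len(t))
        s=w[(rr<.04)&(w[:,2]>.02)&(w[:,2]<.12)]; print("   tube",len(s),circ(s) if len(s)>20 else "")
        s=w[(rr<.04)&(w[:,2]>.133)&(w[:,2]<.168)]; print("   capside",len(s),circ(s) if len(s)>20 else "")
    else:
        for lo,hi in [(.061,.07),(.064,.07),(.0,.013)]:
            t=w[(rr<(.055 if lo==0 else .04))&(w[:,2]>lo)&(w[:,2]<hi)]; print(c,n,lo,"mid",np.round((t[:,:2].max(0)+t[:,:2].min(0))/2,4),t[:,:2].mean(0).round(4),np.ptp(t,0).round(3),len(t),circ(t))
# heights near holder
for n,x,y in [("H",.5075,-.365),("A",.5225,.328),("B",.5415,-.0965),("T",.465,.114)]:
    print(n)
    for dx in np.arange(.16,-.17,-.04):
        row=[]
        for dy in np.arange(.16,-.21,-.04):
            m=(abs(P[:,0]-x-dx)<.02)&(abs(P[:,1]-y-dy)<.02); row.append(int(1000*P[m,2].max()) if m.any() else -1)
        print(row)
```

```text
top A top mid [0.5225 0.3287] [0.5218 0.3284] [0.046 0.047 0.007] 305
   tube 158 (array([0.52200969, 0.3286779 ]), np.float64(0.02262382893152267))
   capside 113 (array([0.52206146, 0.32710759]), np.float64(0.022589323233166217))
top B top mid [ 0.5415 -0.0965] [ 0.5413 -0.0964] [0.047 0.047 0.007] 313
   tube 4 
   capside 25 (array([ 0.54055564, -0.09490226]), np.float64(0.022270454548803498))
top H 0.061 mid [ 0.5074 -0.3655] [ 0.5084 -0.367 ] [0.062 0.064 0.008] 175 (array([ 0.50653901, -0.36536267]), np.float64(0.02911629381216363))
top H 0.064 mid [ 0.5073 -0.3645] [ 0.5069 -0.3656] [0.062 0.062 0.005] 79 (array([ 0.50692153, -0.36495225]), np.float64(0.02996896980523678))
top H 0.0 mid [ 0.5079 -0.3632] [ 0.5083 -0.3541] [0.107 0.102 0.013] 665 (array([ 0.50546163, -0.35948299]), np.float64(0.037629284226816634))
side A top mid [0.5227 0.3296] [0.5221 0.3268] [0.046 0.047 0.005] 118
   tube 501 (array([0.5226237 , 0.32749979]), np.float64(0.02111644114699148))
   capside 213 (array([0.52268238, 0.32808261]), np.float64(0.02285608922414698))
side B top mid [ 0.5424 -0.0962] [
[... 1264 characters left out ...]
, 6, 4, 20, 20]
[5, 5, 6, 5, 5, 6, 4, 4, 3, 5]
B
[10, 10, 24, 20, 23, 20, 23, 28, 24, 47]
[18, 15, 23, 16, 18, 21, 23, 24, 25, 4]
[5, 16, 19, 5, 4, 5, 5, 35, 36, 5]
[4, 6, 8, 4, 174, 4, 3, 38, 40, 5]
[5, 14, 17, 172, 176, 173, 5, 39, 40, 7]
[21, 17, 18, 124, 173, 128, 5, 40, 40, 9]
[20, 15, 18, 4, 4, 6, 5, 39, 40, 7]
[20, 4, 5, 5, 4, 5, 5, 38, 39, 4]
[3, 4, 6, 4, 5, 4, 3, 38, 37, 5]
T
[6, 4, 17, 19, 20, 13, 5, 19, 5, 4]
[29, 33, 5, 4, 6, 8, 5, 8, 5, 171]
[29, 34, 5, 5, 5, 3, 5, 15, 4, 176]
[4, 36, 5, 21, 22, 20, 21, 18, 9, 174]
[5, 33, 31, 20, 8, 20, 15, 18, 14, 4]
[4, 4, 16, 20, 20, 20, 4, 5, 4, 5]
[5, 6, 5, 5, 4, 19, 4, 6, 4, 5]
[6, 5, 3, 5, 4, 4, 4, 5, 4, 5]
[4, 5, 4, 6, 4, 5, 4, 4, 3, 5]
```

View pics/crops.png

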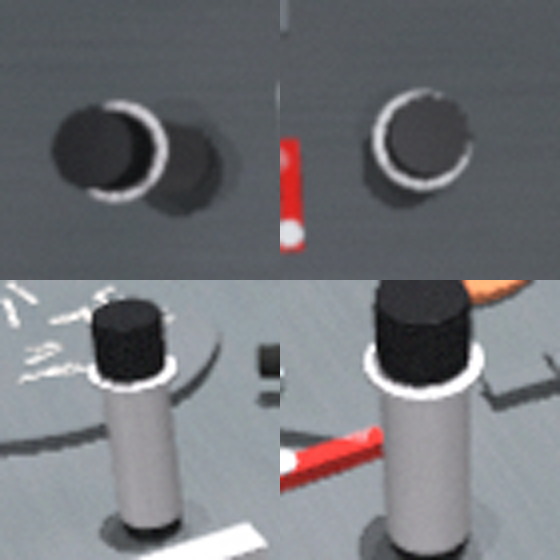

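View pics/wrist0.png

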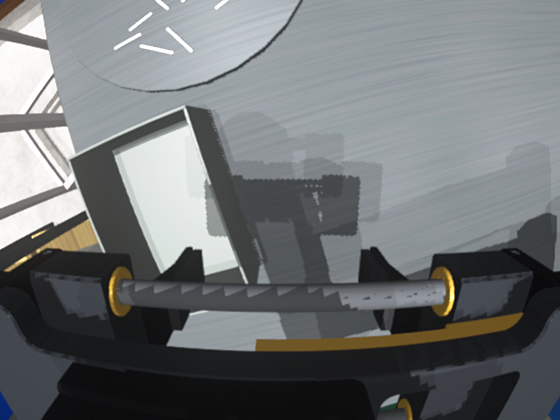

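Both picks are bare steel with black caps: crops at top (133,243) → A ≈ (0.522, 0.328) and (309,238) → B ≈ (0.542, -0.0965). Tops are at 0.172 and the diameters match. Holder axis ≈ (0.507, -0.365), tray ≈ (0.465, 0.114). The vise is up to 0.118 high, below the gripper body. I'll go above A first.

Request:
move_arm:
  series:
    - [[0,0,0,0.7,-0.56,0,1],[0,0,0,0.7,-0.56,0,1],[0,0,0,0.7,-0.56,0,1],[0,0,0,0.7,-0.56,0,1],[0,0,0,0.7,-0.56,0,1],[0,0,0,0.7,-0.56,0,1],[0,0,0,0.7,-0.56,0,1],[0,0,0,0.5,-0.4,0,1],[0,0,0,0,0,0,1]]

```text
time_s: 1.88
tcp_pos: [0.5156, 0.33, 0.2927]
ee_rot: [[0.002, -0.29, -0.957], [0.002, -0.957, 0.29], [-1.0, -0.003, -0.001]]
wrist_force: [-0.2, -0.5, 0.1]
gripper_width: 0.995
```

```bash
cat >> h.py <<'E'
def wcloud(d,mtx,pose):
    v,u=np.mgrid[:d.shape[0],:d.shape[1]]
    a=(u-mtx[0,2])/mtx[0,0];b=(v-mtx[1,2])/mtx[1,1];th=np.hypot(a,b);k=np.tan(th)/np.maximum(th,1e-9)
    P=np.stack([a*k*d,b*k*d,d],-1);W=P@pose[:3,:3].T+pose[:3,3];W[(d<=0)|(th>1.45)]=np.nan
    return W
def circ(p):
    A=np.c_[2*p[:,:2],np.ones(len(p))];b=(p[:,:2]**2).sum(1);s=np.linalg.lstsq(A,b,rcond=None)[0]
    return s[:2].round(4),np.sqrt(s[2]+s[0]**2+s[1]**2).round(4)
def wcap(tag):
    q=viewer.camera_params("wrist");p,d=viewer.capture("wrist");cv2.imwrite(f"pics/wrist{tag}.png",p[:,:,::-1])
    return p,wcloud(d,q["mtx"],q["pose"])
E
python3 - <<'E'
from h import *
p,W=wcap("2");w=W.reshape(-1,3);w=w[~np.isnan(w[:,0])]
rr=np.hypot(w[:,0]-.5225,w[:,1]-.328)
t=w[(rr<.05)&(w[:,2]>.167)&(w[:,2]<.18)];print(len(t),((t.max(0)+t.min(0))/2).round(4),t.mean(0).round(4),np.ptp(t,0).round(3))
t=w[(rr<.05)&(w[:,2]>.133)&(w[:,2]<.165)];print(len(t),circ(t))
E
```

```text
3452 [0.5215 0.331  0.1706] [0.5225 0.3304 0.1718] [0.047 0.047 0.007]
441 (array([0.5212, 0.3308]), np.float64(0.0236))
```

View pics/wrist2.png

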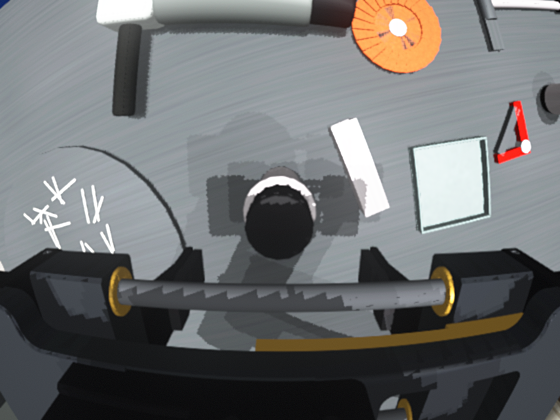

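The wrist picture shows the black cap centred at (280,222), collar around it, between the open fingers. A ≈ (0.522, 0.329). Descending.

Request:
move_arm:
  series:
    - [[0,0,0,0.1,-0.02,-0.4,1],[0,0,0,0,0,-0.4,1],[0,0,0,0,0,-0.4,1],[0,0,0,0,0,-0.2,1],[0,0,0,0,0,0,1]]

```text
time_s: 2.55
tcp_pos: [0.5174, 0.3339, 0.2083]
ee_rot: [[0.004, -0.282, -0.959], [0.006, -0.959, 0.282], [-1.0, -0.007, -0.002]]
wrist_force: [-0.4, -0.3, 0.2]
gripper_width: 0.999
```

Request:
move_arm:
  series:
    - [[-0.04,0.03,0,0.08,-0.08,-0.07,1],[0,0,0,0,0,0,1]]

```text
time_s: 2.8
tcp_pos: [0.5228, 0.3299, 0.2057]
ee_rot: [[0.002, -0.281, -0.96], [0.002, -0.96, 0.281], [-1.0, -0.002, -0.002]]
wrist_force: [0.6, 0.4, 0.9]
gripper_width: 0.997
```

Request:
move_arm:
  series:
    - [[0,0,0,0,0,-0.04,1],[0,0,0,0,0,0,0],[0,0,0,0,0,0,0],[0,0,0,0,0,0,0],[0,0,0,0,0,0,0]]

```text
time_s: 3.42
tcp_pos: [0.5234, 0.33, 0.2046]
ee_rot: [[0.004, -0.282, -0.96], [0.004, -0.96, 0.282], [-1.0, -0.005, -0.003]]
wrist_force: [-0.1, 0.9, 0.8]
gripper_width: 0.63
```

Request:
move_arm:
  series:
    - [[0,0,0,0,0,0,0],[0,0,0,0,0,0,0],[0,0,0,0,0,0,0]]

```text
time_s: 3.8
tcp_pos: [0.5233, 0.3297, 0.2046]
ee_rot: [[0.004, -0.282, -0.96], [0.003, -0.96, 0.282], [-1.0, -0.004, -0.003]]
wrist_force: [-0.1, 0.1, -0.2]
gripper_width: 0.54
```

Request:
move_arm:
  series:
    - [[0,0,0,0,0,0.3,0],[0,0,0,0,0,0.4,0],[0,0,0,0,0,0,0],[0,0,0,0,0,0,0]]

```text
time_s: 4.3
tcp_pos: [0.519, 0.3274, 0.2383]
ee_rot: [[-0.012, -0.285, -0.959], [-0.005, -0.959, 0.285], [-1.0, 0.008, 0.01]]
wrist_force: [-0.7, -0.2, -6.4]
gripper_width: 0.543
```

```bash
cat >> h.py <<'E'
def weigh(n=8):
    F=[];M=[]
    for i in range(n):
        viewer.capture("side" if i%2 else "top"); s=r.sense();F.append(s["wrist_force"]);M.append(s["moment"])
    print("t",s["time_s"],"F",np.mean(F,0).round(2),"sd",np.std(F,0).round(2),"M",np.mean(M,0).round(3),"grip",s["gripper_width"],"tcp",np.round(s["tcp_pos"],4),"eff",np.round(s["effort"],2))
E
python3 -c "
from h import *
weigh()"
```

```text
t 4.7 F [-0.17 -0.03 -6.2 ] sd [0.4  0.35 0.34] M [ 0.014 -0.071  0.009] grip 0.5421619221107516 tcp [0.5202 0.3281 0.2406] eff [ 0.000e+00 -4.297e+01  2.004e+01  4.820e+00  2.000e-02 -0.000e+00]
```

A weighs about 6.2 N (0.63 kg). I'll set it back gently and weigh B before deciding.

Request:
move_arm:
  series:
    - [[0.03,-0.06,0,0,0,-0.2,0],[0,0,0,0,0,-0.2,0],[0,0,0,0,0,-0.1,0],[0,0,0,0,0,0,0]]

```text
time_s: 5.2
tcp_pos: [0.5203, 0.3282, 0.2096]
ee_rot: [[0.001, -0.284, -0.959], [0.001, -0.959, 0.284], [-1.0, -0.001, -0.0]]
wrist_force: [-0.7, -0.7, -5.6]
gripper_width: 0.546
```

Request:
move_arm:
  series:
    - [[0,0,0,0,0,-0.05,0],[0,0,0,0,0,-0.03,0],[0,0,0,0,0,0,0]]

```text
time_s: 5.58
tcp_pos: [0.5208, 0.3286, 0.2053]
ee_rot: [[0.002, -0.284, -0.959], [0.002, -0.959, 0.284], [-1.0, -0.003, -0.002]]
wrist_force: [-0.4, 0.1, -6.0]
gripper_width: 0.543
```

Request:
move_arm:
  series:
    - [[0,0,0,0,0,-0.03,0],[0,0,0,0,0,0,0]]

```text
time_s: 5.82
tcp_pos: [0.5213, 0.3288, 0.2048]
ee_rot: [[0.004, -0.283, -0.959], [0.003, -0.959, 0.283], [-1.0, -0.004, -0.003]]
wrist_force: [-0.4, 0.0, -6.6]
gripper_width: 0.543
```

Request:
move_arm:
  series:
    - [[0,0,0,0,0,-0.05,0],[0,0,0,0,0,0,0]]

```text
time_s: 6.08
tcp_pos: [0.5222, 0.329, 0.2048]
ee_rot: [[0.008, -0.282, -0.959], [0.004, -0.959, 0.282], [-1.0, -0.006, -0.006]]
wrist_force: [-0.5, 0.1, -6.9]
gripper_width: 0.547
```

Request:
move_arm:
  series:
    - [[-0.03,0.06,0,0,0,-0.08,0],[0,0,0,0,0,0,0]]

```text
time_s: 6.32
tcp_pos: [0.5241, 0.3299, 0.2049]
ee_rot: [[0.006, -0.28, -0.96], [0.002, -0.96, 0.28], [-1.0, -0.004, -0.005]]
wrist_force: [-1.0, -0.5, -7.0]
gripper_width: 0.545
```

Run:
```python
from h import *
weigh(3); print(r.sense()["ee_rot"])
p,W=cap("side","3")
cv2.imwrite("pics/s3c.png",cv2.resize(p[110:230,130:270,::-1],None,fx=4,fy=4))
```

```text
t 6.475 F [ 0.22  0.24 -1.73] sd [0.19 0.19 1.29] M [-0.01  -0.044 -0.021] grip 0.5452929748664967 tcp [0.5243 0.3299 0.2046] eff [ 1.000e-01 -4.083e+01  1.732e+01  3.910e+00  6.000e-02  1.000e-02]
[[ 0.00611416 -0.27982241 -0.96003231]
 [ 0.00171422 -0.96004591  0.27983729]
 [-0.99997984 -0.00335667 -0.0053902 ]]
```

View pics/s3c.png

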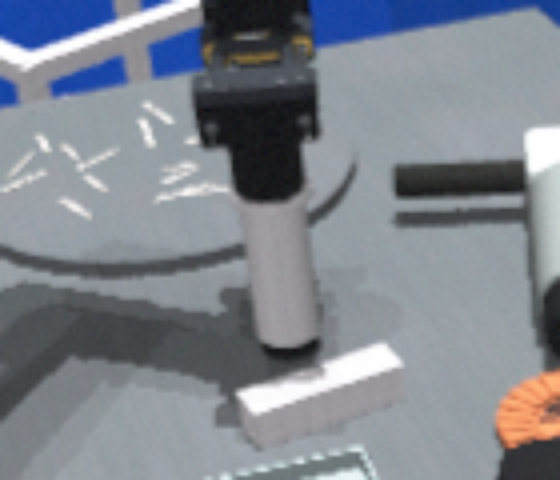

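Run:
```python
from h import *
for i in range(3):
    s=r.sense();print(s["time_s"],np.round(s["wrist_force"],2),np.round(s["tcp_pos"],4)); viewer.capture("top")
s=r.sense();print(s["time_s"],np.round(s["wrist_force"],2))
```

```text
6.525 [-0.02  0.7  -0.64] [0.5243 0.3299 0.2047]
6.575 [ 0.51 -0.78 -0.8 ] [0.5243 0.3299 0.2046]
6.625 [-0.42  0.28 -1.02] [0.5242 0.3299 0.2046]
6.675 [ 1.16  0.01 -1.76]
```

Request:
move_arm:
  series:
    - [[0,0,0,0,0,0,1],[0,0,0,0,0,0,1],[0,0,0,0,0,0,1],[0,0,0,0,0,0,1],[0,0,0,0,0,0.3,1],[0,0,0,0,0,0.7,1],[0,0,0,0,0,0.7,1],[0,0,0,0,0,0,1]]

```text
time_s: 7.68
tcp_pos: [0.5242, 0.3298, 0.3098]
ee_rot: [[0.006, -0.279, -0.96], [0.001, -0.96, 0.279], [-1.0, -0.003, -0.006]]
wrist_force: [0.2, 1.4, -0.5]
gripper_width: 1.005
```

Request:
move_arm:
  series:
    - [[0,0,0,0.03,-0.78,0,1],[0,0,0,0.03,-0.78,0,1],[0,0,0,0.03,-0.78,0,1],[0,0,0,0.03,-0.78,0,1],[0,0,0,0.03,-0.78,0,1],[0,0,0,0.03,-0.78,0,1],[0,0,0,0.03,-0.78,0,1],[0,0,0,0.03,-0.78,-0.1,1],[0,0,0,0.03,-0.7,-0.1,1],[0,0,0,0,0,0,1],[0,0,0,0,0,0,1]]

```text
time_s: 9.05
tcp_pos: [0.5352, -0.0992, 0.2888]
ee_rot: [[-0.006, -0.278, -0.96], [-0.001, -0.96, 0.278], [-1.0, 0.002, 0.005]]
wrist_force: [-0.5, -0.5, -0.0]
gripper_width: 1.002
```

Run:
```python
from h import *
s=r.sense();print(np.round(s["tcp_pos"],4),np.round(s["ee_rot"],3).tolist(),np.round(s["joints"],1))
p,W=wcap("4");w=W.reshape(-1,3);w=w[~np.isnan(w[:,0])]
rr=np.hypot(w[:,0]-.542,w[:,1]+.0965)
t=w[(rr<.05)&(w[:,2]>.167)&(w[:,2]<.18)];print(len(t),((t.max(0)+t.min(0))/2).round(4),t.mean(0).round(4),np.ptp(t,0).round(3))
t=w[(rr<.05)&(w[:,2]>.133)&(w[:,2]<.165)];print(len(t),circ(t))
p,W=cap("top","4");w=W.reshape(-1,3);w=w[~np.isnan(w[:,0])]
t=w[(np.hypot(w[:,0]-.522,w[:,1]-.329)<.05)&(w[:,2]>.167)];print("A",len(t),((t.max(0)+t.min(0))/2).round(4),np.ptp(t,0).round(3))
```

```text
[ 0.5352 -0.0992  0.2888] [[-0.006, -0.278, -0.96], [-0.001, -0.96, 0.278], [-1.0, 0.002, 0.005]] [  6.6  14.5 -11.1  -0.  -64.8  67.3]
3552 [ 0.5415 -0.0953  0.1705] [ 0.5424 -0.0954  0.1718] [0.047 0.047 0.007]
480 (array([ 0.5411, -0.0949]), np.float64(0.0236))
A 342 [0.5225 0.329  0.1714] [0.047 0.049 0.009]
```

Request:
move_arm:
  series:
    - [[0.01,-0.04,0,0.1,0.05,-0.4,1],[0,0,0,0.02,0,-0.4,1],[0,0,0,0.02,0,-0.4,1],[0,0,0,0,0,-0.12,1],[0,0,0,0,0,0,1]]

```text
time_s: 9.78
tcp_pos: [0.5454, -0.0903, 0.2099]
ee_rot: [[0.005, -0.269, -0.963], [0.001, -0.963, 0.269], [-1.0, -0.003, -0.005]]
wrist_force: [0.7, -0.5, -0.0]
gripper_width: 0.993
```

Request:
move_arm:
  series:
    - [[0,0.04,0,-0.065,-0.095,-0.09,1],[0,0,0,0,0,0,1]]

```text
time_s: 10.02
tcp_pos: [0.542, -0.0959, 0.2059]
ee_rot: [[0.003, -0.268, -0.963], [0.001, -0.963, 0.268], [-1.0, -0.002, -0.002]]
wrist_force: [-0.8, 0.7, -0.2]
gripper_width: 1.002
```

Request:
move_arm:
  series:
    - [[0,0,0,0,0,-0.03,0],[0,0,0,0,0,0,0],[0,0,0,0,0,0,0],[0,0,0,0,0,0,0],[0,0,0,0,0,0,0],[0,0,0,0,0,0,0]]

```text
time_s: 10.78
tcp_pos: [0.5425, -0.0962, 0.2053]
ee_rot: [[0.005, -0.268, -0.963], [0.001, -0.963, 0.268], [-1.0, -0.003, -0.005]]
wrist_force: [-0.0, 0.8, -1.0]
gripper_width: 0.546
```

Request:
move_arm:
  series:
    - [[0,0,0,0,0,0,0],[0,0,0,0,0,0.3,0],[0,0,0,0,0,0.4,0],[0,0,0,0,0,0,0],[0,0,0,0,0,0,0]]

```text
time_s: 11.4
tcp_pos: [0.5397, -0.0959, 0.2435]
ee_rot: [[-0.004, -0.27, -0.963], [0.003, -0.963, 0.27], [-1.0, -0.002, 0.005]]
wrist_force: [0.3, -0.1, -2.7]
gripper_width: 0.543
```

```bash
python3 -c "
from h import *
weigh();print(np.round(r.sense()['ee_rot'],3).tolist())"
```

```text
t 11.8 F [-0.22  0.11 -3.01] sd [0.41 0.37 0.51] M [-0.025 -0.003 -0.008] grip 0.5438491334458332 tcp [ 0.5406 -0.096   0.2449] eff [ -0.   -34.6   18.31   4.19   0.07   0.  ]
[[-0.002, -0.269, -0.963], [0.002, -0.963, 0.269], [-1.0, -0.002, 0.002]]
```

B weighs about 3.0 N, so A is the heavier one (6.2 N). I'll set B back down, put A in the holder, then B in the tray.

Request:
move_arm:
  series:
    - [[0,0,0,0,0,-0.25,0],[0,0,0,0,0,-0.25,0],[0,0,0,0,0,-0.1,0],[0,0,0,0,0,0,0],[0,0,0,0,0,0,0]]

```text
time_s: 12.42
tcp_pos: [0.5403, -0.0959, 0.2054]
ee_rot: [[-0.003, -0.269, -0.963], [0.002, -0.963, 0.269], [-1.0, -0.001, 0.004]]
wrist_force: [-0.5, -0.6, -2.7]
gripper_width: 0.55
```

Request:
move_arm:
  series:
    - [[0,0,0,0,0,-0.04,0],[0,0,0,0,0,-0.04,0],[0,0,0,0,0,0,0]]

```text
time_s: 12.8
tcp_pos: [0.5425, -0.0964, 0.2062]
ee_rot: [[0.004, -0.267, -0.964], [0.0, -0.964, 0.267], [-1.0, -0.002, -0.004]]
wrist_force: [0.2, -0.1, -2.5]
gripper_width: 0.547
```

```bash
python3 -c "
from h import *
weigh(3)"
```

```text
t 12.95 F [ 0.25 -0.   -2.76] sd [0.52 0.27 0.18] M [-0.008 -0.03  -0.015] grip 0.5451436655093945 tcp [ 0.5422 -0.0964  0.2054] eff [ 1.000e-02 -3.605e+01  1.743e+01  3.990e+00  1.000e-01 -0.000e+00]
```

Request:
move_arm:
  series:
    - [[0,0,0,0,0,-0.06,0],[0,0,0,0,0,-0.06,0],[0,0,0,0,0,0,0],[0,0,0,0,0,0,0]]

```text
time_s: 13.45
tcp_pos: [0.5458, -0.0971, 0.2056]
ee_rot: [[0.014, -0.264, -0.964], [-0.003, -0.965, 0.264], [-1.0, -0.0, -0.014]]
wrist_force: [-0.1, -0.7, -3.4]
gripper_width: 0.546
```

```bash
python3 -c "
from h import *
weigh(3)"
```

```text
t 13.6 F [-0.    1.07 -1.74] sd [0.24 0.13 0.69] M [ 0.064  0.055 -0.052] grip 0.5454178298403551 tcp [ 0.5458 -0.0971  0.2054] eff [ -0.1  -35.59  17.08   3.93   0.12  -0.  ]
```

Request:
move_arm:
  series:
    - [[0.02,0.1,0,-0.03,0,0,0],[0,0,0,0,0,0,0],[0,0,0,0,0,0,0]]

```text
time_s: 13.98
tcp_pos: [0.5449, -0.0972, 0.2055]
ee_rot: [[0.0, -0.263, -0.965], [-0.001, -0.965, 0.263], [-1.0, 0.001, -0.001]]
wrist_force: [0.9, 0.2, -1.0]
gripper_width: 0.54
```

```bash
python3 -c "
from h import *
weigh(3);print(np.round(r.sense()['ee_rot'],3).tolist())"
```

```text
t 14.125 F [ 0.87 -0.17 -1.16] sd [0.32 0.4  0.38] M [-0.034 -0.199 -0.035] grip 0.5435365295623604 tcp [ 0.5448 -0.0971  0.2055] eff [ 1.000e-02 -3.510e+01  1.651e+01  3.680e+00 -1.000e-01  0.000e+00]
[[0.0, -0.263, -0.965], [-0.001, -0.965, 0.263], [-1.0, 0.001, -0.001]]
```

Request:
move_arm:
  series:
    - [[0,0,0,0,0,0,1],[0,0,0,0,0,0,1],[0,0,0,0,0,0,1],[0,0,0,0,0,0,1],[0,0,0,0,0,0.4,1],[0,0,0,0,0,0.7,1],[0,0,0,0,0,0.5,1],[0,0,0,0,0.5,0,1],[0,0,0,-0.03,0.8,0,1],[0,0,0,-0.03,0.8,0,1],[0,0,0,-0.05,0.8,0,1],[0,0,0,-0.05,0.8,0,1],[0,0,0,-0.05,0.8,0,1],[0,0,0,-0.05,0.8,0,1],[0,0,0,-0.05,0.8,0,1],[0,0,0,-0.05,0.7,0,1],[0,0,0,0,0.2,0,1],[0,0,0,0,0,0,1]]

```text
time_s: 16.38
tcp_pos: [0.5197, 0.335, 0.3056]
ee_rot: [[0.001, -0.265, -0.964], [-0.001, -0.964, 0.265], [-1.0, 0.001, -0.002]]
wrist_force: [-0.3, -1.3, 0.0]
gripper_width: 0.999
```

Run:
```python
from h import *
s=r.sense();print(np.round(s["tcp_pos"],4),np.round(s["ee_rot"],3).tolist())
for c in ["top","side"]:
    p,W=cap(c,"5");w=W.reshape(-1,3);w=w[~np.isnan(w[:,0])]
    for n,x,y in [("A",.5225,.329),("B",.5435,-.0965)]:
        t=w[(np.hypot(w[:,0]-x,w[:,1]-y)<.05)&(w[:,2]>.167)&(w[:,2]<.185)]
        if len(t): print(c,n,len(t),((t.max(0)+t.min(0))/2).round(4),np.ptp(t,0).round(3))
p,W=wcap("5");w=W.reshape(-1,3);w=w[~np.isnan(w[:,0])]
rr=np.hypot(w[:,0]-.5225,w[:,1]-.329)
t=w[(rr<.05)&(w[:,2]>.133)&(w[:,2]<.165)];print(len(t),circ(t))
```

```text
[0.5197 0.335  0.3056] [[0.001, -0.265, -0.964], [-0.001, -0.964, 0.265], [-1.0, 0.001, -0.002]]
top A 29 [0.5236 0.3476 0.1716] [0.021 0.011 0.006]
top B 325 [ 0.5392 -0.0966  0.172 ] [0.047 0.047 0.01 ]
side A 133 [0.5236 0.3274 0.1704] [0.045 0.049 0.007]
side B 315 [ 0.5411 -0.0964  0.1711] [0.047 0.05  0.008]
389 (array([0.5224, 0.3308]), np.float64(0.0235))
```

Request:
move_arm:
  series:
    - [[0,0,0,0.05,-0.1,-0.4,1],[0,0,0,0.05,-0.03,-0.5,1],[0,0,0,0.03,-0.03,-0.5,1],[0,0,0,0,0,-0.2,1],[0,0,0,0,0,0,1]]

```text
time_s: 17.15
tcp_pos: [0.5297, 0.3177, 0.2111]
ee_rot: [[0.006, -0.274, -0.962], [0.002, -0.962, 0.274], [-1.0, -0.003, -0.005]]
wrist_force: [0.0, -0.5, 0.2]
gripper_width: 0.999
```

Request:
move_arm:
  series:
    - [[-0.01,0.04,0,-0.11,0.19,-0.1,1],[0,0,0,0,0,0,1]]

```text
time_s: 17.4
tcp_pos: [0.5235, 0.3302, 0.2071]
ee_rot: [[0.003, -0.275, -0.962], [0.003, -0.962, 0.275], [-1.0, -0.004, -0.002]]
wrist_force: [-0.6, 0.6, 0.1]
gripper_width: 0.998
```

Request:
move_arm:
  series:
    - [[-0.02,0.02,0,-0.01,-0.02,-0.07,1],[0,0,0,0,0,0,0],[0,0,0,0,0,0,0],[0,0,0,0,0,0,0],[0,0,0,0,0,0,0],[0,0,0,0,0,0,0],[0,0,0,0,0,0,0],[0,0,0,0,0,0,0]]

```text
time_s: 18.4
tcp_pos: [0.5232, 0.3298, 0.2042]
ee_rot: [[0.002, -0.274, -0.962], [0.002, -0.962, 0.274], [-1.0, -0.003, -0.002]]
wrist_force: [0.9, 0.8, -0.4]
gripper_width: 0.545
```

Request:
move_arm:
  series:
    - [[0,0,0,0,0,0.4,0],[0,0,0,0,0,0.6,0],[0,0,0,0,0,0.5,0],[0,0,0,-0.3,-0.5,0,0],[0,0,0,-0.35,-0.8,0,0],[0,0,0,-0.35,-0.8,0,0],[0,0,0,-0.35,-0.8,0,0],[0,0,0,-0.35,-0.8,0,0],[0,0,0,-0.1,-0.8,0,0],[0,0,0,0,-0.8,0,0],[0,0,0,0,-0.8,0,0],[0,0,0,0,-0.8,0,0],[0,0,0,0,-0.5,0,0],[0,0,0,0,0,0,0]]

```text
time_s: 20.15
tcp_pos: [0.3927, -0.1309, 0.2698]
ee_rot: [[-0.049, -0.282, -0.958], [-0.009, -0.959, 0.283], [-0.999, 0.022, 0.044]]
wrist_force: [-1.3, -0.1, -6.8]
gripper_width: 0.547
```

Request:
move_arm:
  series:
    - [[0.06,-0.35,0,0,-0.3,0.5,0],[0,0,0,0.3,-0.7,0.1,0],[0,0,0,0.4,-0.8,0,0],[0,0,0,0.4,-0.8,0,0],[0,0,0,0.4,-0.7,0,0],[0,0,0,0.2,-0.4,0,0],[0,0,0,0,0,0,0],[0,0,0,0,0,0,0]]

```text
time_s: 21.15
tcp_pos: [0.4931, -0.3518, 0.2933]
ee_rot: [[-0.019, -0.28, -0.96], [0.018, -0.96, 0.28], [-1.0, -0.012, 0.023]]
wrist_force: [-0.6, 0.5, -6.1]
gripper_width: 0.546
```

Run:
```python
from h import *
s=r.sense();print(s["time_s"],np.round(s["tcp_pos"],4),np.round(s["ee_rot"],4).tolist(),np.round(s["joints"],1))
p,W=wcap("6");w=W.reshape(-1,3);w=w[~np.isnan(w[:,0])]
rr=np.hypot(w[:,0]-.5075,w[:,1]+.3653)
for lo in (.061,.064):
    t=w[(rr<.04)&(w[:,2]>lo)&(w[:,2]<.07)];print(len(t),((t.max(0)+t.min(0))/2).round(4),np.ptp(t,0).round(3),circ(t))
for c in ["top","side"]: cap(c,"6")
a=cv2.imread("pics/wrist6.png");b=cv2.imread("pics/side6.png")
cv2.imwrite("pics/m6.png",np.hstack([cv2.resize(a,None,fx=.7,fy=.7),cv2.resize(b,None,fx=.7,fy=.7)]))
```

```text
21.15 [ 0.4931 -0.3518  0.2933] [[-0.0188, -0.2805, -0.9597], [0.0177, -0.9598, 0.2802], [-0.9997, -0.0117, 0.023]] [-20.4  20.7  -1.2  -0.6 -69.4  94.4]
901 [ 0.5063 -0.3642  0.0648] [0.063 0.064 0.008] (array([ 0.5066, -0.3644]), np.float64(0.0288))
479 [ 0.5063 -0.3644  0.0663] [0.063 0.064 0.005] (array([ 0.5064, -0.3644]), np.float64(0.03))
```

View pics/m6.png

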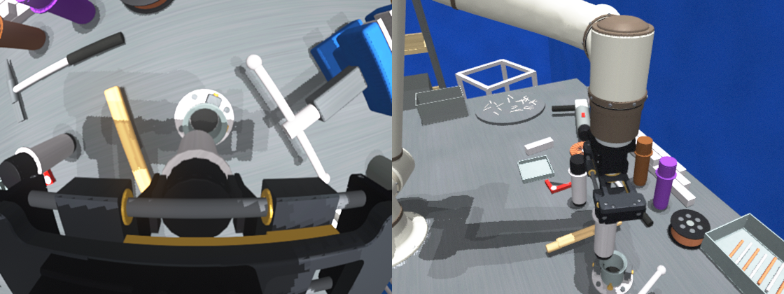

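The wrist view (left) shows the canister held just short of the mouth at about (285,170) in the full picture. I'll correct the tilt and centre it.

Request:
move_arm:
  series:
    - [[-0.13,-0.14,0,0.23,-0.22,0,0],[0,0,0,0,0,0,0],[0,0,0,0,0,0,0]]

```text
time_s: 21.68
tcp_pos: [0.5082, -0.3646, 0.2958]
ee_rot: [[0.006, -0.278, -0.961], [-0.004, -0.961, 0.278], [-1.0, 0.002, -0.007]]
wrist_force: [0.7, 0.2, -5.8]
gripper_width: 0.549
```

```bash
cat > ck.py <<'E'
from h import *
from scipy.optimize import least_squares
import sys
def ck(tag):
    s=r.sense();T=np.array(s["tcp_pos"]);R=np.array(s["ee_rot"]);print(s["time_s"],T.round(4),R.round(4)[:,0],np.round(s["wrist_force"],1))
    p,W=wcap(tag);ps,Ws=cap("side",tag)
    for n,W in (("wrist",W),("side",Ws)):
        w=W.reshape(-1,3);w=w[~np.isnan(w[:,0])]
        rr=np.hypot(w[:,0]-.507,w[:,1]+.365)
        t=w[(rr<.036)&(rr>.024)&(w[:,2]>.061)&(w[:,2]<.0685)];
        if len(t)>10: print(n,"mouth",len(t),circ(t))
        zb=T[2]-.204
        rt=np.hypot(w[:,0]-T[0],w[:,1]-T[1])
        t=w[(rt<.03)&(w[:,2]>max(zb+.015,.07))&(w[:,2]<zb+.12)]
        if len(t)>30:
            zm=t[:,2].mean()
            f=lambda q:np.hypot(t[:,0]-q[0]-q[2]*(t[:,2]-zb),t[:,1]-q[1]-q[3]*(t[:,2]-zb))-.023
            q=least_squares(f,[T[0],T[1],0,0],loss="soft_l1",f_scale=.001).x
            f2=lambda a:np.hypot(t[:,0]-a[0],t[:,1]-a[1])-.023
            q2=least_squares(f2,T[:2],loss="soft_l1",f_scale=.001).x
            print(n,"tube",len(t),"bottom",q[:2].round(4),"slope",q[2:].round(4),"vertfit",q2.round(4))
E
python3 -c "
from ck import *
ck('7')"
```

```text
21.675 [ 0.5082 -0.3646  0.2958] [ 0.0061 -0.004  -1.    ] [ 0.7  0.2 -5.8]
wrist mouth 676 (array([ 0.5064, -0.3642]), np.float64(0.0288))
wrist tube 1150 bottom [ 0.5076 -0.3649] slope [-0.0013  0.0087] vertfit [ 0.5075 -0.3644]
side mouth 293 (array([ 0.5072, -0.366 ]), np.float64(0.0288))
side tube 1318 bottom [ 0.5104 -0.3658] slope [-0.0086  0.0085] vertfit [ 0.5099 -0.3653]
```

Request:
move_arm:
  series:
    - [[0.045,0.04,0,-0.02,-0.025,0,0],[0,0,0,0,0,-0.15,0],[0,0,0,0,0,-0.15,0],[0,0,0,0,0,0,0],[0,0,0,0,0,0,0]]

```text
time_s: 22.4
tcp_pos: [0.5064, -0.3661, 0.2759]
ee_rot: [[-0.001, -0.278, -0.961], [0.003, -0.961, 0.278], [-1.0, -0.003, 0.002]]
wrist_force: [0.5, -1.1, -6.6]
gripper_width: 0.543
```

```bash
python3 -c "
from ck import *
ck('8')"
```

```text
22.4 [ 0.5064 -0.3661  0.2759] [-8.0e-04  3.1e-03 -1.0e+00] [ 0.5 -1.1 -6.6]
wrist mouth 788 (array([ 0.5065, -0.3642]), np.float64(0.0287))
wrist tube 1148 bottom [ 0.5045 -0.365 ] slope [0.0052 0.001 ] vertfit [ 0.5048 -0.3649]
side mouth 271 (array([ 0.5072, -0.3658]), np.float64(0.029))
side tube 1236 bottom [ 0.5068 -0.3656] slope [0.0001 0.0015] vertfit [ 0.5068 -0.3655]
```

Request:
move_arm:
  series:
    - [[0,0,0,0.02,0,-0.1,0],[0,0,0,0,0,-0.12,0],[0,0,0,0,0,-0.12,0],[0,0,0,0,0,0,0]]

```text
time_s: 23.0
tcp_pos: [0.5076, -0.3659, 0.2541]
ee_rot: [[-0.001, -0.278, -0.961], [0.004, -0.961, 0.278], [-1.0, -0.003, 0.002]]
wrist_force: [0.2, 0.3, -6.7]
gripper_width: 0.548
```

```bash
python3 -c "
from h import *
weigh(2);print(np.round(r.sense()['ee_rot'],4)[:,0])"
```

```text
t 23.1 F [ 0.35 -0.11 -6.73] sd [0.57 0.35 0.53] M [-0.024 -0.007  0.005] grip 0.5407717315514833 tcp [ 0.5081 -0.3663  0.2551] eff [-1.000e-02 -4.341e+01  2.032e+01  4.820e+00  5.000e-02  0.000e+00]
[ 0.001   0.0023 -1.    ]
```

Request:
move_arm:
  series:
    - [[0,0,0,0,0.01,-0.12,0],[0,0,0,0,0,-0.12,0],[0,0,0,0,0,-0.12,0]]

```text
time_s: 23.48
tcp_pos: [0.5081, -0.3657, 0.2339]
ee_rot: [[0.002, -0.277, -0.961], [0.001, -0.961, 0.277], [-1.0, -0.002, -0.001]]
wrist_force: [0.1, 1.9, 1.9]
gripper_width: 0.548
```

```bash
python3 -c "
from h import *
weigh(2);print(np.round(r.sense()['ee_rot'],4)[:,0])"
```

```text
t 23.575 F [-1.   -1.47 -9.88] sd [0.43 0.71 1.41] M [-0.458  0.225  0.042] grip 0.5420859478763417 tcp [ 0.5076 -0.3655  0.2323] eff [ 7.400e-01 -4.713e+01  2.181e+01  4.970e+00  4.000e-02 -3.000e-02]
[ 2.0e-04  2.8e-03 -1.0e+00]
```

Request:
move_arm:
  series:
    - [[0,0,0,0,0,-0.1,0],[0,0,0,0,0,0,0]]

```text
time_s: 23.82
tcp_pos: [0.5081, -0.3659, 0.2278]
ee_rot: [[0.002, -0.277, -0.961], [0.001, -0.961, 0.277], [-1.0, -0.001, -0.001]]
wrist_force: [-0.8, -0.4, -11.7]
gripper_width: 0.544
```

```bash
python3 -c "
from h import *
weigh(2);print(np.round(r.sense()['ee_rot'],4)[:,0])"
```

```text
t 23.925 F [-1.48 -0.17 -7.91] sd [0.25 0.24 0.63] M [-0.102  0.397 -0.018] grip 0.5461645591914924 tcp [ 0.5082 -0.366   0.2278] eff [ 4.600e-01 -4.589e+01  2.137e+01  4.950e+00  4.100e-01  1.000e-02]
[ 1.8e-03  8.0e-04 -1.0e+00]
```

Request:
move_arm:
  series:
    - [[0,0,0,0,0,-0.08,0],[0,0,0,0,0,-0.08,0]]

```text
time_s: 24.18
tcp_pos: [0.5095, -0.3665, 0.2217]
ee_rot: [[0.006, -0.276, -0.961], [-0.002, -0.961, 0.276], [-1.0, 0.0, -0.007]]
wrist_force: [-1.9, 3.1, 3.9]
gripper_width: 0.546
```

```bash
python3 -c "
from h import *
weigh(2);print(np.round(r.sense()['ee_rot'],4)[:,0])"
```

```text
t 24.275 F [-1.25  1.67  0.83] sd [0.34 0.1  0.03] M [ 0.77   0.547 -0.008] grip 0.542017379586557 tcp [ 0.5093 -0.3664  0.2209] eff [-5.600e-01 -4.020e+01  1.822e+01  4.310e+00  8.400e-01  1.000e-02]
[ 0.0057 -0.0018 -1.    ]
```

Request:
move_arm:
  series:
    - [[0.01,0.04,0,-0.02,0.01,-0.08,0],[0,0,0,0,0,-0.08,0]]

```text
time_s: 24.52
tcp_pos: [0.5097, -0.3667, 0.2154]
ee_rot: [[0.005, -0.275, -0.962], [-0.005, -0.962, 0.275], [-1.0, 0.003, -0.006]]
wrist_force: [-4.5, 5.8, 20.6]
gripper_width: 0.547
```

```bash
python3 -c "
from h import *
weigh(2);print(np.round(r.sense()['ee_rot'],4)[:,0])"
```

```text
t 24.625 F [-3.45  3.21 12.29] sd [0.31 0.   0.27] M [ 1.5    1.142 -0.058] grip 0.5440798291455461 tcp [ 0.5096 -0.3666  0.2155] eff [-6.600e-01 -3.374e+01  1.566e+01  3.420e+00  1.610e+00  3.000e-02]
[ 0.0054 -0.0047 -1.    ]
```

Request:
move_arm:
  series:
    - [[0.03,0.04,0,-0.03,0.01,-0.08,0],[0,0,0,0,0,-0.1,0]]

```text
time_s: 24.88
tcp_pos: [0.5103, -0.3672, 0.2152]
ee_rot: [[0.01, -0.272, -0.962], [-0.008, -0.962, 0.272], [-1.0, 0.005, -0.011]]
wrist_force: [-7.5, 10.3, 28.3]
gripper_width: 0.545
```

```bash
python3 -c "
from h import *
weigh(2);print(np.round(r.sense()['ee_rot'],4)[:,0])"
```

```text
t 24.975 F [-5.75  8.08 22.56] sd [0.28 0.48 0.06] M [ 2.863  1.722 -0.052] grip 0.5456661125495138 tcp [ 0.5103 -0.3671  0.2153] eff [ -1.91 -27.2   13.67   3.19   2.69   0.09]
[ 0.01   -0.0082 -0.9999]
```

Request:
move_arm:
  series:
    - [[0.06,0.07,0,-0.04,0.02,0,0],[0,0,0,0,0,0,0]]

```text
time_s: 25.22
tcp_pos: [0.5088, -0.3666, 0.2155]
ee_rot: [[0.004, -0.272, -0.962], [-0.002, -0.962, 0.272], [-1.0, 0.001, -0.005]]
wrist_force: [-0.3, -0.7, 1.2]
gripper_width: 0.544
```

```bash
python3 -c "
from h import *
weigh(2);print(np.round(r.sense()['ee_rot'],4)[:,0])
p,W=cap('side','9');w=W.reshape(-1,3);w=w[~np.isnan(w[:,0])]
t=w[(np.hypot(w[:,0]-.508,w[:,1]+.366)<.034)&(w[:,2]>.07)];
print(np.histogram(t[:,2],bins=np.arange(.07,.2,.005)))
cv2.imwrite('pics/s9c.png',cv2.resize(p[270:420,220:400,::-1],None,fx=4,fy=4,interpolation=cv2.INTER_CUBIC))"
```

```text
t 25.325 F [-0.12 -0.05  0.55] sd [0.38 0.51 0.17] M [-0.144 -0.089  0.031] grip 0.5447808613419282 tcp [ 0.5087 -0.3665  0.2155] eff [ 7.000e-02 -4.033e+01  1.682e+01  3.540e+00 -8.000e-02 -1.000e-02]
[ 0.0036 -0.0019 -1.    ]
(array([57, 50, 51, 60, 57, 52, 61, 54, 52, 51, 14,  2,  0, 14, 99, 21, 19,
       13,  4,  0,  1,  5, 22, 19, 15]), array([0.07 , 0.075, 0.08 , 0.085, 0.09 , 0.095, 0.1  , 0.105, 0.11 ,
       0.115, 0.12 , 0.125, 0.13 , 0.135, 0.14 , 0.145, 0.15 , 0.155,
       0.16 , 0.165, 0.17 , 0.175, 0.18 , 0.185, 0.19 , 0.195]))
```

View pics/s9c.png

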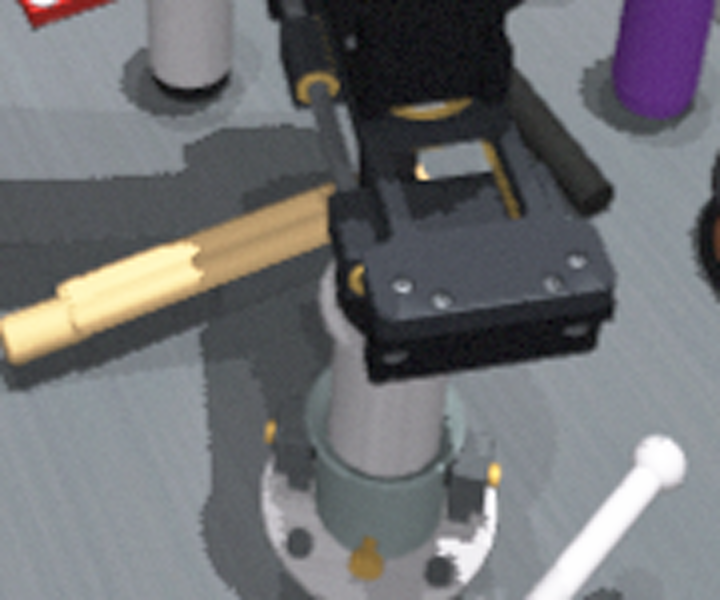

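Request:
move_arm:
  series:
    - [[0.03,0.04,0,-0.02,0.01,-0.12,0],[0.02,0.03,0,0,0,-0.12,0]]

```text
time_s: 25.62
tcp_pos: [0.5117, -0.3683, 0.2149]
ee_rot: [[0.006, -0.267, -0.964], [-0.006, -0.964, 0.267], [-1.0, 0.005, -0.008]]
wrist_force: [-5.2, 9.7, 30.7]
gripper_width: 0.547
```

```bash
python3 -c "
from h import *
weigh(2);print(np.round(r.sense()['ee_rot'],4)[:,0])"
```

```text
t 25.725 F [-4.58  6.78 25.79] sd [0.26 0.21 0.75] M [2.705 1.341 0.01 ] grip 0.5470722139485922 tcp [ 0.5116 -0.3682  0.215 ] eff [-1.920e+00 -2.515e+01  1.168e+01  2.480e+00  2.260e+00 -2.000e-02]
[ 0.0062 -0.0064 -1.    ]
```

Z stalled at 0.215 twice, with a net 28–31 N (the drag while moving was only about 4 N), so it has bottomed with its underside at about 11 mm. I'll relax and release.

Request:
move_arm:
  series:
    - [[0.045,0.04,0,-0.03,0.02,0,0],[0,0,0,0,0,0,0]]

```text
time_s: 25.98
tcp_pos: [0.5098, -0.3672, 0.2152]
ee_rot: [[0.002, -0.266, -0.964], [-0.001, -0.964, 0.266], [-1.0, 0.0, -0.002]]
wrist_force: [-0.3, -0.5, 0.6]
gripper_width: 0.544
```

Request:
move_arm:
  series:
    - [[0,0,0,0,0,0,1],[0,0,0,0,0,0,1],[0,0,0,0,0,0,1],[0,0,0,0,0,0,1],[0,0,0,0,0,0.3,1],[0,0,0,0,0,0.7,1],[0,0,0,0,0,0.7,1],[0,0,0,-0.2,0.3,0,1],[0,0,0,-0.3,0.7,0,1],[0,0,0,0,0.6,0,1],[0,0,0,0,0,0,1]]

```text
time_s: 27.35
tcp_pos: [0.4778, -0.2686, 0.3169]
ee_rot: [[-0.003, -0.269, -0.963], [0.002, -0.963, 0.269], [-1.0, -0.002, 0.004]]
wrist_force: [1.1, 0.2, -0.8]
gripper_width: 1.001
```

Run:
```python
from h import *
s=r.sense();print(s["time_s"],np.round(s["tcp_pos"],4),np.round(s["ee_rot"],3).tolist())
for c in ["top","side"]:
    p,W=cap(c,"10");w=W.reshape(-1,3);w=w[~np.isnan(w[:,0])]
    for n,x,y,lo in [("A",.508,-.366,.174),("B",.54,-.0965,.167)]:
        t=w[(np.hypot(w[:,0]-x,w[:,1]-y)<.045)&(w[:,2]>lo)&(w[:,2]<.2)]
        if len(t): print(c,n,len(t),((t.max(0)+t.min(0))/2).round(4),np.ptp(t,0).round(3),"ztop",np.median(t[:,2]).round(4),t[:,:2].mean(0).round(4))
    if c=="side": cv2.imwrite('pics/s10c.png',cv2.resize(p[200:420,200:480,::-1],None,fx=2.8,fy=2.7,interpolation=cv2.INTER_CUBIC))
```

```text
27.35 [ 0.4778 -0.2686  0.3169] [[-0.003, -0.269, -0.963], [0.002, -0.963, 0.269], [-1.0, -0.002, 0.004]]
side A 794 [ 0.5087 -0.3683  0.1809] [0.048 0.048 0.013] ztop 0.1835 [ 0.5075 -0.3706]
side B 14 [ 0.5457 -0.0885  0.1714] [0.034 0.028 0.003] ztop 0.172 [ 0.5342 -0.0858]
```

View pics/s10c.png

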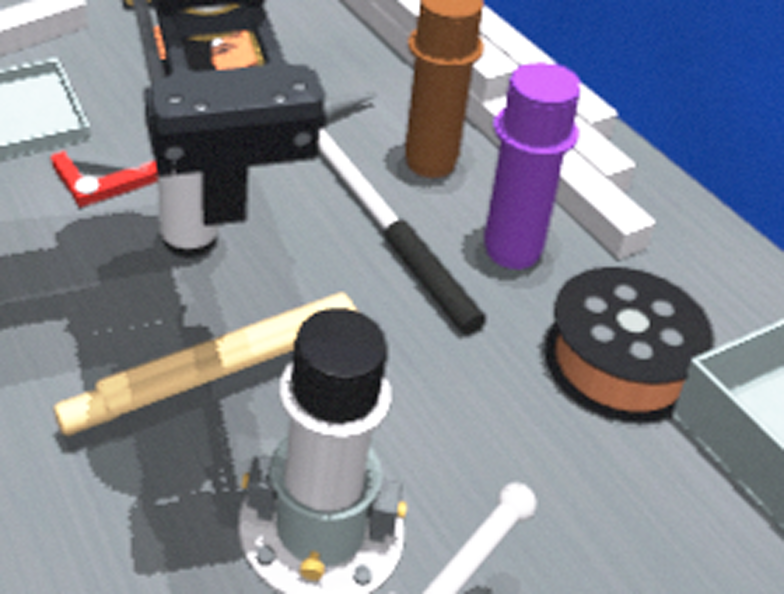

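The side crop shows the canister upright in the cup. Its cap top is at 0.1835, so its underside is at about 11.5 mm, which matches the stall. Now B.

Request:
move_arm:
  series:
    - [[0,0,0,0.25,0.7,0,1],[0,0,0,0.25,0.75,0,1],[0,0,0,0.25,0.75,0,1],[0,0,0,0.2,0.5,0,1],[0,0,0,0,0,0,1],[0,0,0,0,0,0,1]]

```text
time_s: 28.2
tcp_pos: [0.5385, -0.1093, 0.3147]
ee_rot: [[-0.005, -0.279, -0.96], [0.0, -0.96, 0.279], [-1.0, 0.001, 0.005]]
wrist_force: [-0.1, -0.5, 0.4]
gripper_width: 1.001
```

Run:
```python
from h import *
s=r.sense();print(np.round(s["tcp_pos"],4),np.round(s["ee_rot"],3).tolist())
p,W=wcap("11");w=W.reshape(-1,3);w=w[~np.isnan(w[:,0])]
rr=np.hypot(w[:,0]-.541,w[:,1]+.0965)
t=w[(rr<.05)&(w[:,2]>.133)&(w[:,2]<.165)];print(len(t),circ(t))
t=w[(rr<.05)&(w[:,2]>.167)&(w[:,2]<.18)];print(len(t),((t.max(0)+t.min(0))/2).round(4),np.ptp(t,0).round(3))
rr=np.hypot(w[:,0]-.465,w[:,1]-.114);t=w[(rr<.09)&(w[:,2]>.013)&(w[:,2]<.025)]
print("tray",((t.max(0)+t.min(0))/2).round(4),np.ptp(t,0).round(3),cv2.minAreaRect((t[:,:2]*1000).astype(np.float32)))
```

```text
[ 0.5385 -0.1093  0.3147] [[-0.005, -0.279, -0.96], [0.0, -0.96, 0.279], [-1.0, 0.001, 0.005]]
417 (array([ 0.5396, -0.0954]), np.float64(0.0237))
2825 [ 0.5402 -0.0959  0.1706] [0.047 0.047 0.007]
tray [0.5006 0.1107 0.0166] [0.043 0.108 0.007] ((514.8468017578125, 106.41320037841797), (113.15191650390625, 31.997913360595703), 68.2313232421875)
```

Request:
move_arm:
  series:
    - [[0,-0.04,0,0.03,0.2,-0.4,1],[0,0,0,0,0,-0.5,1],[0,0,0,0,0,-0.5,1],[0,0,0,0,0,-0.25,1],[0,0,0,0,0,0,1],[0,0,0,0,0,0,1]]

```text
time_s: 29.0
tcp_pos: [0.5395, -0.1047, 0.2145]
ee_rot: [[0.003, -0.29, -0.957], [-0.0, -0.957, 0.29], [-1.0, -0.001, -0.003]]
wrist_force: [-0.4, 0.2, 0.2]
gripper_width: 1.002
```

Request:
move_arm:
  series:
    - [[0,0.02,0,0.01,0.14,-0.1,1],[0,0,0,0,0,0,1],[0,0,0,0,0,0,1]]

```text
time_s: 29.38
tcp_pos: [0.5409, -0.0959, 0.21]
ee_rot: [[0.004, -0.29, -0.957], [-0.0, -0.957, 0.29], [-1.0, -0.001, -0.004]]
wrist_force: [-0.2, 0.3, 1.0]
gripper_width: 1.001
```

Request:
move_arm:
  series:
    - [[0,0.03,0,-0.01,0,-0.1,1],[0,0,0,0,0,0,1]]

```text
time_s: 29.62
tcp_pos: [0.5403, -0.0958, 0.2038]
ee_rot: [[-0.0, -0.29, -0.957], [-0.0, -0.957, 0.29], [-1.0, 0.0, 0.0]]
wrist_force: [-0.1, -0.4, -0.3]
gripper_width: 0.997
```

Request:
move_arm:
  series:
    - [[0,0,0,0,0,0,0],[0,0,0,0,0,0,0],[0,0,0,0,0,0,0],[0,0,0,0,0,0,0],[0,0,0,0,0,0,0],[0,0,0,0,0,0,0],[0,0,0,0,0,0,0]]

```text
time_s: 30.5
tcp_pos: [0.5404, -0.096, 0.2039]
ee_rot: [[0.0, -0.29, -0.957], [-0.0, -0.957, 0.29], [-1.0, 0.0, -0.0]]
wrist_force: [-1.0, -1.0, -0.8]
gripper_width: 0.542
```

Request:
move_arm:
  series:
    - [[0,0,0,0,0,0.4,0],[0,0,0,0,0,0.6,0],[0,0,0,0,0,0.2,0],[0,0,0,-0.2,0.5,0,0],[0,0,0,-0.3,0.8,0,0],[0,0,0,-0.3,0.8,0,0],[0,0,0,-0.3,0.8,0,0],[0,0,0,-0.15,0.5,0,0],[0,0,0,0,0,0,0],[0,0,0,0,0,0,0]]

```text
time_s: 31.75
tcp_pos: [0.4562, 0.1128, 0.2657]
ee_rot: [[-0.022, -0.296, -0.955], [0.0, -0.955, 0.296], [-1.0, 0.006, 0.021]]
wrist_force: [0.3, -0.1, -2.3]
gripper_width: 0.542
```

Run:
```python
from h import *
s=r.sense();print(s["time_s"],np.round(s["tcp_pos"],4),np.round(s["ee_rot"],3).tolist(),np.round(s["wrist_force"],1))
p,W=wcap("12")
for c in ["top","side"]:
    d=np.load(f"pics/{c}0_d.npy"); q=np.load(f"pics/{c}0_p.npz"); w=cloud(d,q["mtx"],q["pose"]).reshape(-1,3)
    t=w[(abs(w[:,0]-.465)<.065)&(abs(w[:,1]-.114)<.064)&(w[:,2]>.012)&(w[:,2]<.026)]
    print(c,len(t),((t.max(0)+t.min(0))/2).round(4),np.ptp(t,0).round(3),cv2.minAreaRect((t[:,:2]*1000).astype(np.float32)))
```

```text
31.75 [0.4562 0.1128 0.2657] [[-0.022, -0.296, -0.955], [0.0, -0.955, 0.296], [-1.0, 0.006, 0.021]] [ 0.3 -0.1 -2.3]
top 200 [0.463  0.1154 0.0174] [0.117 0.117 0.011] ((463.53314208984375, 114.25714111328125), (110.3101577758789, 109.81541442871094), 84.76050567626953)
side 287 [0.4644 0.1141 0.0166] [0.116 0.122 0.009] ((464.3305969238281, 113.56866455078125), (114.80977630615234, 109.61190795898438), 84.94982147216797)
```

View pics/wrist12.png

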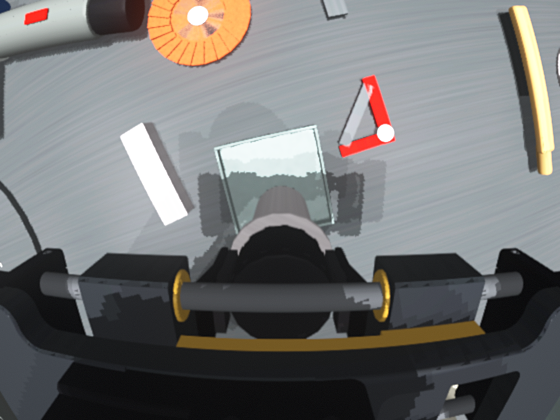

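The wrist view shows the canister over the tray (tray quad at roughly 215–332 × 127–230). I'll level it and lower.

Request:
move_arm:
  series:
    - [[0,-0.16,0,0.13,0.02,0,0],[0,0,0,0,0,-0.2,0],[0,0,0,0,0,-0.3,0],[0,0,0,0,0,-0.2,0],[0,0,0,0,0,0,0],[0,0,0,0,0,0,0]]

```text
time_s: 32.55
tcp_pos: [0.4652, 0.1108, 0.2201]
ee_rot: [[-0.0, -0.302, -0.953], [-0.001, -0.953, 0.302], [-1.0, 0.001, 0.0]]
wrist_force: [-0.0, -0.7, -3.5]
gripper_width: 0.546
```

Request:
move_arm:
  series:
    - [[0,0,0,0,0.03,-0.1,0],[0,0,0,0,0,-0.06,0],[0,0,0,0,0,0,0],[0,0,0,0,0,0,0]]

```text
time_s: 33.05
tcp_pos: [0.4657, 0.1132, 0.211]
ee_rot: [[0.002, -0.301, -0.953], [0.0, -0.953, 0.301], [-1.0, -0.001, -0.002]]
wrist_force: [-0.0, -1.0, -2.3]
gripper_width: 0.548
```

Request:
move_arm:
  series:
    - [[0,0.01,0,0,0,-0.06,0],[0,0,0,0,0,-0.03,0],[0,0,0,0,0,0,0],[0,0,0,0,0,0,0]]

```text
time_s: 33.55
tcp_pos: [0.4665, 0.1133, 0.2069]
ee_rot: [[0.003, -0.301, -0.954], [0.0, -0.954, 0.301], [-1.0, -0.001, -0.003]]
wrist_force: [-0.8, 0.1, -1.5]
gripper_width: 0.544
```

```bash
python3 -c "
from h import *
weigh(2);print(np.round(r.sense()['ee_rot'],4)[:,0])"
```

```text
t 33.65 F [-0.06  0.08 -1.59] sd [0.45 0.2  0.43] M [-0.013  0.024 -0.008] grip 0.5441799447530458 tcp [0.4665 0.1133 0.2069] eff [  0.04 -28.5   16.25   3.68   0.1   -0.  ]
[ 2.9e-03  4.0e-04 -1.0e+00]
```

Request:
move_arm:
  series:
    - [[0,0.03,0,0,0,-0.05,0],[0,0,0,0,0,0,0],[0,0,0,0,0,0,0]]

```text
time_s: 34.02
tcp_pos: [0.4681, 0.1135, 0.207]
ee_rot: [[0.003, -0.299, -0.954], [0.0, -0.954, 0.299], [-1.0, -0.001, -0.003]]
wrist_force: [-0.4, 0.1, -3.4]
gripper_width: 0.546
```

```bash
python3 -c "
from h import *
weigh(2);print(np.round(r.sense()['ee_rot'],4)[:,0])"
```

```text
t 34.125 F [ 0.47  0.13 -1.8 ] sd [0.3  0.75 0.14] M [0.03  0.008 0.002] grip 0.5446995362332914 tcp [0.4681 0.1135 0.2069] eff [ -0.06 -28.78  16.29   3.75   0.08  -0.  ]
[ 2.8e-03 -1.0e-04 -1.0e+00]
```

Z has stalled at 0.2069, which is the tray-floor height, and the bench is taking the weight. Releasing.

Request:
move_arm:
  series:
    - [[0,0,0,0,0,0,1],[0,0,0,0,0,0,1],[0,0,0,0,0,0,1],[0,0,0,0,0,0,1],[0,0,0,0,0,0.3,1],[0,0,0,0,0,0.7,1],[0,0,0,0,0,0.8,1],[0,0,0,-0.3,0.7,0.2,1],[0,0,0,-0.3,0.8,0,1],[0,0,0,0,0.8,0,1],[0,0,0,0,0.8,0,1],[0,0,0,0,0,0,1],[0,0,0,0,0,0,1]]

```text
time_s: 35.75
tcp_pos: [0.4304, 0.3041, 0.3323]
ee_rot: [[0.005, -0.3, -0.954], [0.002, -0.954, 0.3], [-1.0, -0.004, -0.004]]
wrist_force: [0.0, -0.2, 0.1]
gripper_width: 0.998
```

Run:
```python
from h import *
s=r.sense();print(s["time_s"],np.round(s["tcp_pos"],4),np.round(s["wrist_force"],2))
for c in ["top","side"]:
    p,W=cap(c,"13");w=W.reshape(-1,3);w=w[~np.isnan(w[:,0])]
    for n,x,y,lo in [("A",.508,-.366,.176),("B",.467,.1135,.169)]:
        t=w[(np.hypot(w[:,0]-x,w[:,1]-y)<.045)&(w[:,2]>lo)&(w[:,2]<.2)]
        if len(t): print(c,n,len(t),((t.max(0)+t.min(0))/2).round(4),np.ptp(t,0).round(3),"ztop",np.median(t[:,2]).round(4))
        t=w[(np.hypot(w[:,0]-x,w[:,1]-y)<.027)&(w[:,2]>.075)&(w[:,2]<.12)]
        if len(t)>40:
            from scipy.optimize import least_squares
            f=lambda q:np.hypot(t[:,0]-q[0]-q[2]*(t[:,2]-.1),t[:,1]-q[1]-q[3]*(t[:,2]-.1))-.023
            print("  tube",least_squares(f,[x,y,0,0],loss="soft_l1",f_scale=.001).x.round(4))
a=cv2.imread("pics/top13.png");b=cv2.imread("pics/side13.png");o=cv2.imread("pics/top0.png")
cv2.imwrite("pics/m13.png",np.hstack([cv2.resize(a,None,fx=.71,fy=.71),cv2.resize(b,None,fx=.71,fy=.71)]))
```

```text
35.75 [0.4304 0.3041 0.3323] [ 0.01 -0.15  0.08]
top A 355 [ 0.5089 -0.3675  0.1819] [0.046 0.048 0.012] ztop 0.1829
  tube [ 0.507  -0.3671  0.0241 -0.008 ]
top B 338 [0.4686 0.112  0.1745] [0.048 0.046 0.01 ] ztop 0.1745
side A 761 [ 0.5091 -0.3676  0.1816] [0.048 0.049 0.011] ztop 0.1837
  tube [ 0.5082 -0.3658  0.0242 -0.017 ]
side B 213 [0.4685 0.1118 0.173 ] [0.046 0.049 0.008] ztop 0.1746
  tube [ 0.4693  0.1132 -0.0095  0.004 ]
```

View pics/m13.png

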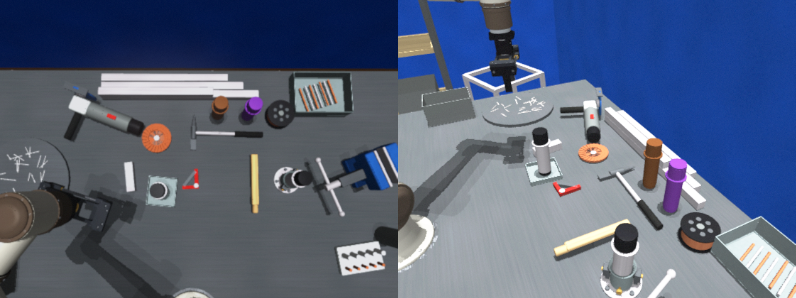

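Both checks agree: B's cap top is at 0.1746 (underside 3 mm, on the tray floor, inside the walls), and A's is at about 0.1835 in the holder. The other items sit where they were. Handing in.

```bash
python3 -c "
from h import *
a=cv2.imread('pics/top0.png').astype(int);b=cv2.imread('pics/top13.png').astype(int)
d=(abs(a-b).max(2)>60).astype(np.uint8);n,l,s,c=cv2.connectedComponentsWithStats(d)
print([(s[i,4],c[i].round().tolist()) for i in range(1,n) if s[i,4]>40])
r.finish_job();print(r.sense()['time_s'])"
```

```text
[(np.int32(82), [305.0, 240.0]), (np.int32(93), [140.0, 245.0]), (np.int32(72), [138.0, 246.0]), (np.int32(200), [418.0, 252.0]), (np.int32(402), [79.0, 270.0]), (np.int32(361), [221.0, 268.0]), (np.int32(69), [235.0, 273.0]), (np.int32(1014), [98.0, 295.0]), (np.int32(45), [51.0, 285.0]), (np.int32(49), [152.0, 284.0]), (np.int32(1112), [12.0, 355.0]), (np.int32(749), [45.0, 387.0])]
the job is handed in; nothing more can be done
the job is handed in; nothing more can be done
```

I lifted both canisters. A pulled about 6.2 N (0.63 kg) and B about 3.0 N (0.31 kg), so A is the heavier one. A is now in the round holder and B stands in the refill tray. Both are released, the arm is clear, and I handed the job in at about 36 s.

- **Holder (A):** It stopped at the same height in two separate pushes, at about 28–31 N net (around 35 N with its weight), under the 50 N limit. Its cap top then measured 0.1835 m, so its underside is about 11.5 mm above the bench. That fits the stop's 10–24 mm range.
- **Tray (B):** Its cap top is at 0.1746 m, so its underside is on the tray floor. It stands upright at (0.469, 0.112), near the tray centre of (0.464, 0.114).
- **Rest of the bench:** Comparing the top view before and after, the only changes are the canisters and the arm with its shadow. The brown and purple look-alikes and the other tools were not touched.

**Disagreements:**
- A leans about 1 to 1.5° in the cup, within the cup's play.
- When I set canisters down, the wrist force reading lagged or stayed partly loaded, so I judged contact mainly by the height where the arm stalled.

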